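Fit the main fuse and show the power board to the inspection camera

ROBOT

A 6-joint arm with a two-finger parallel gripper is mounted at the origin on the work surface. World frame = base frame: x ahead of the robot, y to its left, z up, the work surface at z = 0. Lengths are in m, angles in rad, forces in N, time in s.
With the tool pointing down it reaches from about 0.225 to 0.875 m from the base axis. Payload 3.4 kg.
Tool frame: the origin (TCP) lies between the finger pads; the fingertips stand 8 mm ahead of it and the grasp point (between the pads) lies 11 mm behind it; z points along the fingers, y is the line along which they close (so a half turn about z gives the same grasp; the last joint's range is limited). The gripper opens to 85 mm and grips with 20 to 120 N. Pads are 22 mm wide; open, the fingers measure 114 mm over their backs; the gripper's body (76 mm by 85 mm) begins 54 mm behind the grasp point. The pads swing forward as they close: fully open they stand 13 mm farther back than shut.
Start: joints at [0.998, 0.276, 1.505, -0, 1.361, -0.121], TCP at [0.251, 0.517, 0.239] pointing down, gripper open.
Joint ranges: [-2.89, 2.89], [-0.75, 2.08], [0.22, 2.7], [-1.18, 4.32], [0.11, 2.71], [-2.7, 2.7]. Speed limits (rad/s): [2.57, 2.57, 3.14, 3.14, 3.14, 3.14].

INTERFACE

Orientations are given as a unit quaternion [w, x, y, z].
In Python, from rig import manip gives the robot as it stands.
- The arm moves only by the tool move_arm, never from a script. Its argument "deltas" is a list that holds one entry, the list of rows, each a list of 5 numbers: the shift along the tool's x, y, z normalised to -1 to 1, where 1 is 80 cm, then the turn about the tool's z normalised to -1 to 1, where 1 is 120 degrees, then the closure, from -1 (fully open) to 1 (shut). In form: [[[tx, ty, tz, twist, grip], ...]]. A call has 1 to 12 rows; each row is the pose to reach, as a shift and turn from the pose commanded when the call began, along the tool's axes at that moment; what a row does not reach only later rows make up. A row lasts 1/10 s, in which the tool goes at most 50 mm and 8.59 degrees, less where a joint would pass 70% of its speed; a pose out of reach is approached as far as the arm can. A call with a number of a shift or a turn outside -1 to 1 is refused whole. A call with a gripper value outside its range is refused whole. The fingers move at their own pace and stop on an object; "squeeze" is the grip in N (left out, the last holds). Time passes only in rows, so rows that repeat a pose let the fingers close. It gives the time, the measured TCP pose, the force, the opening and the grip force at its end, in the units of the state.
- manip.get_state(): the state, without advancing time (a new reading comes with each control period).
- manip.get_image(name): name is "scene" or "top"; returns the picture (420x560x3 uint8, red, green, blue); there is no depth.
- manip.camera_params(name): a dict with "fx", "fy", "cx", "cy" (pixels), "dist" ([k1, k2, p1, p2, k3] as OpenCV has them; the pictures are not rectified), "R" (3x3) and "t" (3): a world point X has camera coordinates R X + t. Camera axes: x right, y down, z forward; pixel columns grow to the right and rows downward; lengths in m; the calibration is good to about 2 mm. A picture is of the moment at which its call begins. camera_params takes no time and is no camera call.
- manip.sign_off(): hands the job in; it is judged then, once.
The state is a dict: "clock": time; "qpos": joint angles; "qd": joint speeds; "effort": joint torques, N m; "position": TCP position; "ee_rot": TCP orientation; "contact_force": force on the tool from outside, world axes, zero at the start; "moment": the same for the moment, N m; "width": finger opening in m; "gripper_force": force on a finger pad.
Only numpy, scipy, OpenCV 4.12 (cv2) and the standard library are available. Lean on these libraries where they do the work, as an engineer would, in place of code of your own. Each camera call takes 0.05 s, during which the arm holds its last target. There are 200 camera calls.

TASK

Take the largest of the three fuses from the fuse tray and press it down into the two fork clips of the rover's power board, which lies in its assembly nest, until it sits fully home, the sprung keeper has snapped back over it, and you have let go of it. Then lift the board out of the nest by its heat sink and present it to the inspection camera: board level, fuse side squarely facing the lens, fuse centred in front of the lens, at the lens's height and 150 mm from it. Finish while holding it still there by the heat sink; do not touch the camera, and leave the other fuses, tools and parts where they lie.

Things in the scene. Friction and masses are not known exactly. Their poses are not given: they have to be found in the camera images.
- main_fuse_center (a point): Centre of the main fuse, the largest of three: a white ceramic cartridge 22 mm in diameter, 58 mm long, with a 14 mm steel cap on each end (both ends alike), about 60 g; its x axis runs along the fuse. It lies level in one of the three bays of the fuse tray; which bay varies. Its centre is 17 mm above the bench there.
- main_fuse: The same fuse as a body; origin on its underside as built. Use the centre.
- mid_fuse_center (a point): Centre of a thinner fuse, 14 mm in diameter and 51 mm long, in another bay; stays where it is.
- small_fuse_center (a point): Centre of the smallest fuse, 10 mm in diameter and 38 mm long, in another bay; stays where it is.
- tray: Grey fuse tray, fixed, 90 x 190 x 6 mm; origin under its centre. Three bays side by side along its y axis, 60 mm apart (y = -60, 0, +60 mm); a fuse lies along the tray's x axis on the tray's top (6 mm above the bench) between ribs 4 mm high that stand only near the fuse's ends (15 mm or more from its middle).
- nest: Aluminium assembly nest, fixed on the bench, 150 x 170 mm; origin under its centre. The board lies loose on four corner pads at 20 mm height between locating corners that rise to 27 mm, with about 2.5 mm play; it lifts straight up.
- board: The rover's power board: black plate 110 x 130 x 4 mm, about 0.27 kg with all on it; origin at the centre of its underside (20 mm above the bench in the nest), x along the 110 mm side, z up. Fuse clips along its -y edge (fuse axis at y = -44 mm), heat sink near the middle (y = +10 mm), a black terminal block 13 mm high along the +y edge.
- clip_seat (a point): Centre of the main fuse when home in the clips: 19 mm above the plate's top, 43 mm above the bench in the nest; board axes, fuse along x. Two copper forks at x = +-20.5 mm, slots 23.6 mm wide, mouths flared to 33 mm, tops 10 mm above this point. At the middle 37 mm of x are free for fingers; the hinge pin (y = -10 mm, top 13 mm below this point) lies there. The sink's face is at y = +43 mm.
- keeper (a joint): Sprung steel keeper hinged on the -y side of the clips; its two fingers (x = +-26 mm) reach over the fuse with sloped noses, tops 23 mm above clip_seat. 0 rad = closed, at rest; grows as it is pushed outwards (-y). It resists from where the fuse's centre is 21 mm above home, opens to about 0.2 rad (5 to 12 N down), and snaps back to 0 when the fuse is home.
- sink_grip (a point): Place to grip the heat sink, on its middle, 12 mm below its top (57 mm above the bench in the nest); axes of the board (x along the sink, z up). The sink is a block of upright aluminium fins, 50 mm long in x, 22 mm thick in y with flat sides, 45 mm high; its top is 45 mm above the plate's top face. This point is 54 mm along +y and 14 mm up from clip_seat.
- sink: The same heat sink as a body, fixed to the board; origin at the centre of its foot on the plate.
- camera: Inspection camera on a stand, fixed: dark foot 130 x 110 x 16 mm, column 316 mm high, grey camera body with a black lens and a round ring light of 69 mm diameter at the front. Origin at bench level straight below the lens's front face, 136 mm in front of the column; it looks along its -x axis.
- lens (a point): Centre of the front face of the lens and ring light, 200 mm above the bench; axes of the camera: it looks level along -x, z is up. The fuse belongs on this axis, 150 mm in front of the face (at x = -150 mm, y = 0, z = 0 here), with the heat sink behind the fuse as seen from the lens.
- wheel: Spare rover wheel lying flat, 93 mm in diameter, 33 mm high; bystander; origin under its centre.
- pliers: Pliers with green handles, lying, about 150 mm long, 16 mm high; bystander; origin under its middle.
- screwdriver: Screwdriver with an amber handle, lying, 190 mm long, 26 mm high; bystander; origin under its middle.
- wrench: Steel wrench, lying, 160 mm long, about 20 mm high; bystander; origin under its middle.
- tape: Roll of tape lying flat, 84 mm in diameter, 24 mm high; bystander; origin under its middle.
- flux_tin: Flat steel tin, 55 mm in diameter, 22 mm high; bystander; origin under its middle.
Things that resemble listed ones, but are neither listed nor needed, are in the scene too. What is shaped like the board but pink is not meant.

How it is judged:
On the way:
1. the main fuse is home in the clips of the board in the nest, the keeper closed over it, and the fuse is let go (x of main_fuse_center in the frame of clip_seat between -0.006 and 0.006 m and y of main_fuse_center in the frame of clip_seat between -0.003 and 0.003 m and z of main_fuse_center in the frame of clip_seat between -0.003 and 0.003 m and angle between the x axis of main_fuse_center and the x axis of clip_seat, either way round below 0.1 rad and value of joint keeper below 0.08 rad and distance between board and nest below 0.026 m and contact force between the fingers and main_fuse below 0.1 N), for 0.2 s.
At the end, for the whole second after the job is handed in: Fuse home in the clips (3 mm; 6 mm along), keeper closed (0.08 rad); board held still by the heat sink alone, fuse untouched, level within 7 degrees, fuse side square to the lens within 10; fuse centre 150 mm from the lens within 30, sideways within 25, height within 20 mm (x of main_fuse_center in the frame of clip_seat between -0.006 and 0.006 m and y of main_fuse_center in the frame of clip_seat between -0.003 and 0.003 m and z of main_fuse_center in the frame of clip_seat between -0.003 and 0.003 m and angle between the x axis of main_fuse_center and the x axis of clip_seat, either way round below 0.1 rad and value of joint keeper below 0.08 rad and x of main_fuse_center in the frame of lens between -0.18 and -0.12 m and y of main_fuse_center in the frame of lens between -0.025 and 0.025 m and z of main_fuse_center in the frame of lens between -0.02 and 0.02 m and x of sink_grip in the frame of lens below -0.165 m and angle between the y axis of sink_grip and the x axis of lens, either way round below 0.18 rad and angle between sink_grip's own z axis and vertical below 0.12 rad and contact force between the fingers and sink above 1 N and contact force between the fingers and main_fuse below 0.1 N and contact force between board and nest below 0.1 N and contact force between board and camera below 0.1 N and linear speed of board below 0.03 m/s); the arm keeps its last pose, push and grip.
It fails at once if another fuse is shifted by more than 25 mm (distance of any of mid_fuse_center, small_fuse_center from where it was at the start of the episode above 0.025 m).
It fails at once if a tool or part lying about is shifted by more than 25 mm (distance of any of wheel, pliers, screwdriver, wrench, tape, flux_tin from where it was at the start of the episode above 0.025 m).
It fails at once if the camera is touched (contact force between camera and the fingers above 0.5 N or contact force between camera and the arm above 0.5 N or contact force between camera and board above 0.5 N).
It also fails if it takes over 58 s, if anything falls off the work surface, if the arm or the gripper's body presses on something with over 40 N, if the wrist force passes 120 N, or if a joint passes its speed limit or range.

## Working session

There is one attempt and no reset: what is moved stays moved. The work goes in short steps, Python scripts to look and compute and a tool call to move; the robot and the scene stay as the last step left them, time stands still between calls to the robot, and variables do not carry over. Pictures are saved under pics/ and viewed, at most 10 in all, crops included, and the job is handed in when it is done.

Besides the shell and the picture viewer there is one more tool, called after "Request:" as name([rows], argument=value, ...), one row to a line, values as JSON. move_arm: Moves the arm, as the interface text tells. Scaled input: -1 to 1 covers 80 cm each way for a shift and 120 degrees each way for a turn. Its arguments: {"type":"object","properties":{"deltas":{"type":"array","items":{"type":"array","items":{"type":"array","items":{"type":"number","minimum":-1,"maximum":1}}}},"squeeze":{"type":"number"}},"required":["deltas"]}

```bash
mkdir -p pics; python3 - <<'E'
from rig import manip
import cv2,numpy as np
np.set_printoptions(precision=4,suppress=True)
for n in ("scene","top"):
    im=manip.get_image(n); cv2.imwrite(f"pics/{n}0.png",im[:,:,::-1])
    p=manip.camera_params(n); print(n,{k:np.array(v) for k,v in p.items()}, 'cam at',-np.array(p['R']).T@np.array(p['t']))
print(manip.get_state())
E
```

```text
scene {'fx': array(379.1712), 'fy': array(379.1712), 'cx': array(280.0875), 'cy': array(211.6071), 'dist': array([0.0282, 0.    , 0.    , 0.    , 0.    ]), 'R': array([[ 0.7089,  0.7051,  0.018 ],
       [ 0.506 , -0.4907, -0.7093],
       [-0.4913,  0.5119, -0.7047]]), 't': array([-0.3451, -0.188 ,  1.4406])} cam at [ 1.0476 -0.5864  0.888 ]
top {'fx': array(382.876), 'fy': array(382.876), 'cx': array(287.234), 'cy': array(207.9112), 'dist': array([-0.0611,  0.    ,  0.    ,  0.    ,  0.    ]), 'R': array([[ 0.004 , -1.    , -0.0075],
       [-0.9892, -0.0028, -0.1463],
       [ 0.1463,  0.008 , -0.9892]]), 't': array([-0.0378,  0.5266,  1.1155])} cam at [ 0.3579 -0.0453  1.1803]
{'clock': 0.1, 'qpos': array([ 0.998 ,  0.2765,  1.506 , -0.    ,  1.3607, -0.121 ]), 'qd': array([ 0.0007, -0.002 , -0.002 , -0.0012,  0.0006, -0.0004]), 'effort': array([  0.002 , -41.77  , -24.6405,  -0.0002,   0.0058,   0.    ]), 'position': array([0.2508, 0.5169, 0.2385]), 'ee_rot': array([-0.0003,  0.224 ,  0.9746, -0.0007]), 'contact_force': array([-0.7465,  0.1405,  0.4421]), 'moment': array([0.0004, 0.0034, 0.0277]), 'gripper_force': 0.0, 'width': 0.08560553841344343}
```

View pics/top0.png

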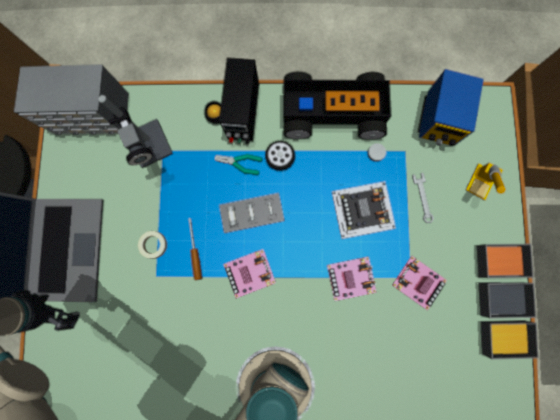

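View pics/scene0.png

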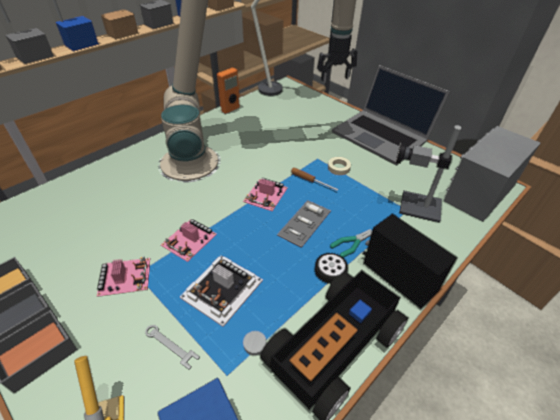

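The top view shows the grey tray at about (252,212), with the largest fuse in its left bay at about (232,213). The nest and board are at (364,210), and the inspection camera is at about (140,150) with its foot at (153,141). I'll look closer.

```bash
python3 - <<'E'
import cv2,numpy as np
t=cv2.imread('pics/top0.png');s=cv2.imread('pics/scene0.png')
def c(im,x0,x1,y0,y1,f): return cv2.resize(im[y0:y1,x0:x1],None,fx=f,fy=f,interpolation=cv2.INTER_CUBIC)
o=np.zeros((600,800,3),np.uint8)
a=c(t,210,410,170,245,4); o[:300,:800]=a
a=c(t,90,190,90,190,3); o[300:600,:300]=a
a=c(s,175,265,250,325,4)[:,:]; a=a[:300,:360]; o[300:600,300:300+a.shape[1]]=a
a=c(s,395,460,120,220,2); o[300:500,665:795]=a
cv2.imwrite('pics/c1.png',o)
E
```

```text
(no output)
```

View pics/c1.png

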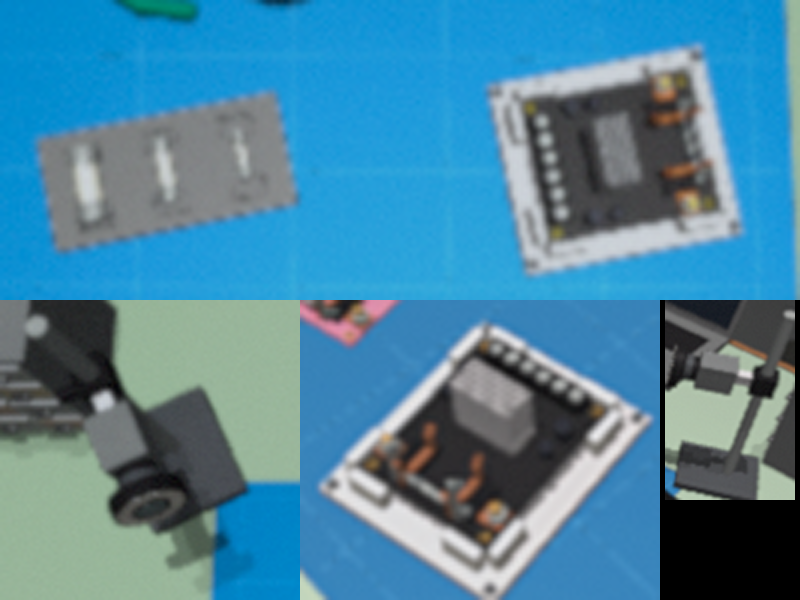

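The largest fuse is in the left bay. The board's copper forks are on the image right (world -y side) and its terminals on the left. The camera ring is near top pixel (140,158) and looks down-right. Next I'll measure with masks and zoom in on the camera.

```bash
cat > h.py <<'E'
import cv2,numpy as np
from rig import manip
np.set_printoptions(precision=4,suppress=True)
P={n:{k:np.array(v,float) for k,v in manip.camera_params(n).items()} for n in("scene","top")}
def ray(n,uv):
    p=P[n];K=np.array([[p['fx'],0,p['cx']],[0,p['fy'],p['cy']],[0,0,1]])
    q=cv2.undistortPoints(np.array(uv,float).reshape(-1,1,2),K,p['dist']).reshape(-1,2)
    d=np.c_[q,np.ones(len(q))]@p['R']; return -p['R'].T@p['t'],d
def plane(n,uv,z):
    c,d=ray(n,uv); return c+d*((z-c[2])/d[:,2])[:,None]
def proj(n,X):
    p=P[n];K=np.array([[p['fx'],0,p['cx']],[0,p['fy'],p['cy']],[0,0,1]])
    return cv2.projectPoints(np.array(X,float).reshape(-1,3),cv2.Rodrigues(p['R'])[0],p['t'],K,p['dist'])[0].reshape(-1,2)
def tri(a,b):
    c1,d1=ray("top",a);c2,d2=ray("scene",b);o=[]
    for u,v in zip(d1,d2):
        s=np.linalg.lstsq(np.c_[u,-v],c2-c1,rcond=None)[0];A=c1+s[0]*u;B=c2+s[1]*v;o.append(np.r_[(A+B)/2,np.linalg.norm(A-B)])
    return np.array(o)
E
python3 - <<'E'
from h import *
t=cv2.imread('pics/top0.png');s=cv2.imread('pics/scene0.png')
def comp(n,m,box,amin=4):
    x0,x1,y0,y1=box;f=4
    k,l,st,ce=cv2.connectedComponentsWithStats(m.astype(np.uint8))
    return [(st[i,4],(ce[i]+.5)/f-.5+[x0,y0],cv2.minAreaRect(np.argwhere(l==i)[:,::-1].astype(np.float32))) for i in range(1,k) if st[i,4]>amin*f*f]
def up(im,box):
    x0,x1,y0,y1=box; return cv2.resize(im[y0:y1,x0:x1],None,fx=4,fy=4,interpolation=cv2.INTER_CUBIC)
def show(name,n,im,box,fn,z,amin=4):
    u=up(im,box);h=cv2.cvtColor(u,cv2.COLOR_BGR2HSV).astype(int);m=fn(h[...,0],h[...,1],h[...,2])
    for a,c,r in sorted(comp(n,m,box,amin),key=lambda q:-q[0])[:5]:
        bx=(cv2.boxPoints(r)+.5)/4-.5+[box[0],box[2]]
        w=plane(n,bx,z); e1=w[1]-w[0];e2=w[2]-w[1]
        print(name,n,a//16,'px',c,'W',plane(n,[c],z)[0],'rectc',w.mean(0)[:2],'len',np.hypot(*e1[:2]),np.hypot(*e2[:2]),'ang',np.degrees(np.arctan2(e1[1],e1[0])),np.degrees(np.arctan2(e2[1],e2[0])))
tb=(214,290,190,236)
show('tray','top',t,tb,lambda h,s,v:s<90,.006,200)
show('fuse','top',t,tb,lambda h,s,v:(s<60)&(v>150),.017)
nb=(325,402,178,242)
show('nest','top',t,nb,lambda h,s,v:(s<110),.02,500)
show('plate','top',t,(336,394,186,234),lambda h,s,v:(v<95),.024,100)
show('cop','top',t,(336,394,186,234),lambda h,s,v:(s>90)&(h<18)&(v>90),.053,3)
show('sink','top',t,(350,374,194,220),lambda h,s,v:(v>85)&(s<60),.069,10)
def c(im,x0,x1,y0,y1,f): return cv2.resize(im[y0:y1,x0:x1],None,fx=f,fy=f,interpolation=cv2.INTER_CUBIC)
o=np.zeros((600,800,3),np.uint8)
o[:600,:390]=c(t,105,170,85,185,6); o[:600,400:800]=c(s,385,465,115,235,5)[:600,:400]
cv2.imwrite('pics/c2.png',o)
E
```

```text
tray top 1702 px [251.1912 212.5083] W [0.5169 0.0759 0.006 ] rectc [0.5173 0.0763] len 0.19035868889396887 0.08908582950243786 ang -78.2382787595474 -168.31998040828256
fuse top 87 px [231.2758 215.2088] W [0.5068 0.1358 0.017 ] rectc [0.5072 0.1361] len 0.019785772549678504 0.05700140154603131 ang -78.3986603764466 -167.42310257513466
fuse top 52 px [250.8295 211.8744] W [0.5173 0.0759 0.017 ] rectc [0.5174 0.076 ] len 0.014359095405189344 0.048500003703418504 ang -76.27281896741397 -165.78299831631364
fuse top 27 px [269.9799 207.9912] W [0.5296 0.0171 0.017 ] rectc [0.5308 0.0172] len 0.010191603139798784 0.03656642561858374 ang -74.37736119359721 -164.35601556672626
nest top 2615 px [362.78   209.8184] W [ 0.5243 -0.2674  0.02  ] rectc [ 0.5259 -0.2692] len 0.17495859884557663 0.15180543838257918 ang -78.60477506834596 -170.99804105181255
plate top 990 px [363.0953 209.3398] W [ 0.5252 -0.2676  0.024 ] rectc [ 0.5281 -0.2721] len 0.13400573321209297 0.10884446056127675 ang -79.25269633617468 -171.50161487715525
cop top 19 px [379.494 212.121] W [ 0.5127 -0.3109  0.053 ] rectc [ 0.5126 -0.311 ] len 0.02188763612941996 0.009271460864713395 ang -79.24652414243366 -171.22133390301383
cop top 17 px [376.7686 199.0541] W [ 0.5522 -0.3039  0.053 ] rectc [ 0.552  -0.3043] len 0.021141866403884615 0.008936731654833467 ang -80.3042437335738 -172.43517472875118
cop top 15 px [375.7955 193.4742] W [ 0.5691 -0.3015  0.053 ] rectc [ 0.5694 -0.301 ] len 0.018087188838379686 0.009152056262377344 ang -89.78643379275026 178.15920643506655
cop top 11 px [380.9547 218.0628] W [ 0.4949 -0.3147  0.053 ] rectc [ 0.495 -0.315] len 0.016985082135291433 0.007518586683951371 ang -75.22066995429108 -167.01040759843673
sink top 174 px [363.9527 207.0256] W [ 0.5255 -0.2617  0.069 ] rectc [ 0.5256 -0.2618] len 0.02978505015514816 0.05514634943323009 ang -77.54928871508884 -169.39273601452655
```

View pics/c2.png

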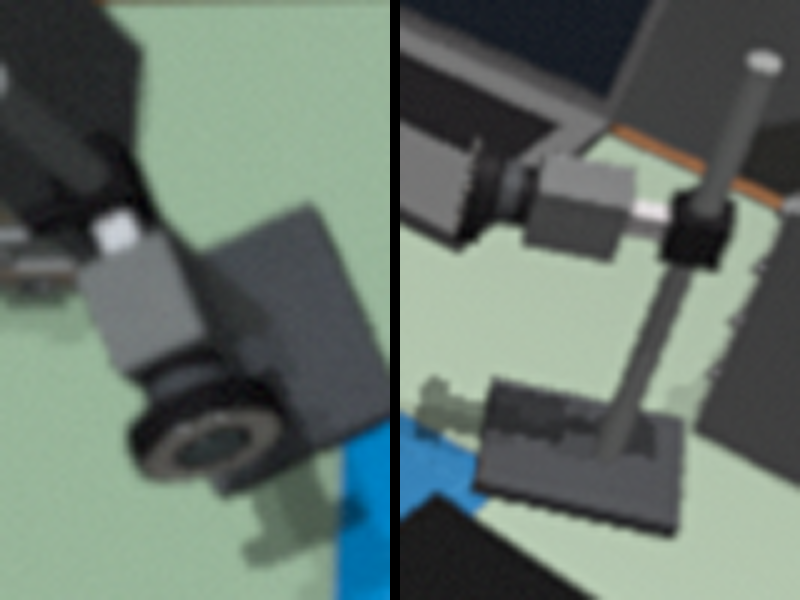

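The ring front is at top pixel (139,158.5). The column top is at scene (458,127.4) and top (102.5,98.3), and the column base is at scene (427.4,206). One more zoom on the board should fix its position.

```bash
python3 - <<'E'
from h import *
t=cv2.imread('pics/top0.png');s=cv2.imread('pics/scene0.png')
print('coltop',tri([[102.5,98.3]],[[458,127.4]]))
print('base',plane('scene',[[427.4,206]],.016),'ring',plane('top',[[139.0,158.5]],.2))
print('foot scene',plane('scene',[[404,191],[442,199],[440.4,219],[400.6,211.6]],.016)[:,:2])
print('foot top',plane('top',[[157,119.2],[170,153.7],[142,166.7]],.016)[:,:2])
def c(im,x0,x1,y0,y1,f):
    o=cv2.resize(im[y0:y1,x0:x1],None,fx=f,fy=f,interpolation=cv2.INTER_CUBIC)
    for x in range(-(-x0//10)*10,x1,10): cv2.line(o,(int((x-x0+.5)*f),0),(int((x-x0+.5)*f),8),(0,255,255),1);cv2.putText(o,str(x),(int((x-x0+.5)*f)+2,20),0,.4,(0,255,255))
    for y in range(-(-y0//10)*10,y1,10): cv2.line(o,(0,int((y-y0+.5)*f)),(8,int((y-y0+.5)*f)),(0,255,255),1);cv2.putText(o,str(y),(0,int((y-y0+.5)*f)-2),0,.4,(0,255,255))
    return o
o=np.zeros((600,800,3),np.uint8)
a=c(t,344,394,183,237,8);o[:432,:400]=a
b=c(s,193,249,256,316,7);o[:420,405:797]=b
cv2.imwrite('pics/c3.png',o)
E
```

```text
coltop [[0.7575 0.4163 0.3153 0.0044]]
base [[0.7627 0.4184 0.016 ]] ring [[0.6354 0.3597 0.2   ]]
foot scene [[0.6676 0.428 ]
 [0.7797 0.4852]
 [0.8228 0.3938]
 [0.7149 0.3311]]
foot top [[0.8183 0.3856]
 [0.7028 0.3365]
 [0.6606 0.4242]]
```

View pics/c3.png

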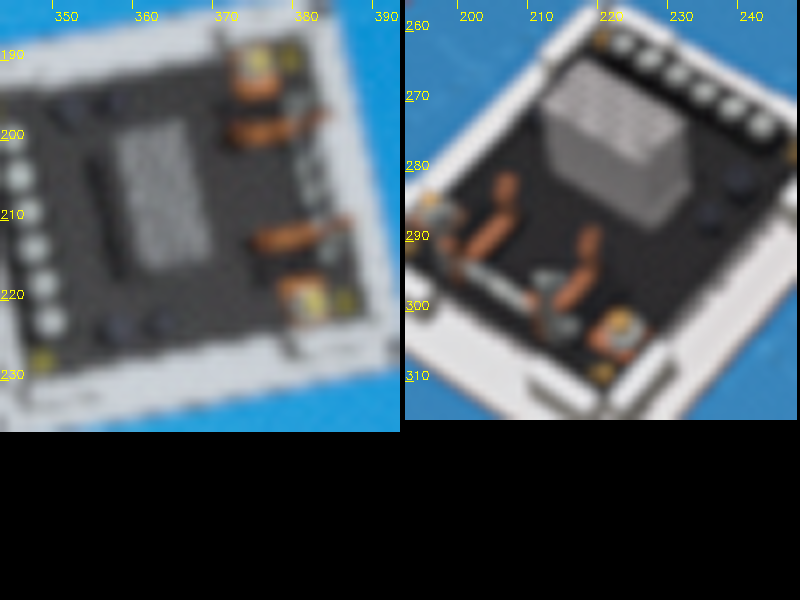

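```bash
python3 - <<'E'
from h import *
T=np.array([[358.25,199.1],[366,197.75],[369.5,214.4],[361.6,216.25]]);S=np.array([[217.9,264.1],[232.8,272.9],[227.2,278.8],[212.2,269.5]])
for n,q in(('top',T),('scene',S)):
    w=plane(n,q,.069)[:,:2];d=np.diff(np.r_[w,w[:1]],axis=0);print('sink',n,w.mean(0),np.hypot(*d.T),np.degrees(np.arctan2(d[:,1],d[:,0])))
F=plane('top',[[371.6,199],[384.75,196.5],[374.75,212.5],[387.5,210]],.053);print(F[:,:2],'mid',F.mean(0))
print('tri sink',tri([T.mean(0)],[S.mean(0)]))
G=np.array([[506,172],[482,248],[592,232],[562,300]])  # fork +y tips, low ends
print('fork scene',plane('scene',(G-[405,0])/7+[192.5,255.5],.053)[:,:2])
st=manip.get_state();from scipy.spatial.transform import Rotation as R
q=st['ee_rot'];print(R.from_quat(np.r_[q[1:],q[0]]).as_matrix(),st['position'])
E
```

```text
sink top [ 0.5261 -0.2614] [0.0234 0.0503 0.024  0.0516] [ -79.8713 -169.7001  103.2951    9.649 ]
sink scene [ 0.5281 -0.2585] [0.0509 0.0227 0.0514 0.0221] [  11.1375  -79.438  -169.588    99.0465]
[[ 0.5523 -0.2884]
 [ 0.56   -0.3282]
 [ 0.5116 -0.2966]
 [ 0.5192 -0.335 ]] mid [ 0.5358 -0.3121  0.053 ]
tri sink [[ 0.5271 -0.2599  0.0689  0.0037]]
fork scene [[ 0.5116 -0.299 ]
 [ 0.5322 -0.3256]
 [ 0.555  -0.2927]
 [ 0.5701 -0.3185]]
[[-0.8997  0.4366 -0.0008]
 [ 0.4366  0.8996 -0.0013]
 [ 0.0002 -0.0015 -1.    ]] [0.2508 0.5169 0.2385]
```

```bash
cat > d.py <<'E'
import sys,numpy as np
from rig import manip
from scipy.spatial.transform import Rotation as R
def delta(x,y,z,phi):
    s=manip.get_state();q=s['ee_rot'];M=R.from_quat(np.r_[q[1:],q[0]]).as_matrix()
    t=M.T@(np.array([x,y,z])-s['position'])/.8
    cur=np.degrees(np.arctan2(M[1,1],M[0,1])); tw=(cur-phi+180)%360-180
    print('t',s['clock'],'pos',s['position'].round(4),'phi',round(cur,2),'tilt',round(np.degrees(np.arccos(-M[2,2])),2),'w',round(s['width'],4),'F',s['contact_force'].round(2),'| delta',t.round(4),'twist',round(tw/120,4),'deg',round(tw,1))
if len(sys.argv)>1: delta(*map(float,sys.argv[1:5]))
E
python3 d.py 0.508 0.1365 0.12 -78.3
```

```text
t 0.1 pos [0.2508 0.5169 0.2385] phi 64.11 tilt 0.09 w 0.0856 F [-0.75  0.14  0.44] | delta [-0.4969 -0.2873  0.1485] twist 1.1868 deg 142.4
```

Request:
move_arm([
  [[-0.15,-0.086,0.03,0.3,-1],[-0.3,-0.172,0.06,0.4,-1],[-0.4,-0.23,0.09,0.5,-1],[-0.497,-0.287,0.1,1,-1],[-0.497,-0.287,0.1,1,-1],[-0.497,-0.287,0.1,1,-1],[-0.497,-0.287,0.1,1,-1],[-0.497,-0.287,0.1,1,-1],[-0.497,-0.287,0.1,1,-1],[-0.497,-0.287,0.1,1,-1],[-0.497,-0.287,0.1,1,-1],[-0.497,-0.287,0.1,1,-1]],
], squeeze=60)

```text
clock: 1.3
position: [0.5086, 0.1361, 0.1585]
ee_rot: [-0.0, 0.904, 0.427, -0.001]
contact_force: [0.3, 0.5, 0.2]
width: 0.0853
gripper_force: 0.0
```

```bash
python3 d.py 0.508 0.1365 0.09 -78.3
```

```text
t 1.3 pos [0.5086 0.1361 0.1585] phi -39.5 tilt 0.09 w 0.0853 F [0.33 0.54 0.21] | delta [-0.     -0.0008  0.0856] twist 0.3234 deg 38.8
```

Request:
move_arm([
  [[0,-0.001,0.04,0.324,-0.06],[0,-0.001,0.08,0.324,-0.06],[0,-0.001,0.0856,0.324,-0.06],[0,-0.001,0.0856,0.324,-0.06],[0,-0.001,0.0856,0.324,-0.06],[0,-0.001,0.0856,0.324,-0.06],[0,-0.001,0.0856,0.324,-0.06]],
])

```text
clock: 2.0
position: [0.5077, 0.1377, 0.0906]
ee_rot: [-0.0, 0.994, 0.106, -0.0]
contact_force: [0.6, 0.7, 0.4]
width: 0.0452
gripper_force: 0.0
```

```bash
python3 - <<'E'
from h import *
from d import delta
delta(.508,.1365,.016,-78.3)
t=manip.get_image('top')[:,:,::-1];s=manip.get_image('scene')[:,:,::-1]
o=np.zeros((440,800,3),np.uint8)
c=lambda im,x0,y0:cv2.resize(im[y0:y0+88,x0:x0+80],None,fx=5,fy=5,interpolation=cv2.INTER_CUBIC)
o[:,:400]=c(t,205,165);o[:,400:]=c(s,275,150)
cv2.imwrite('pics/c4.png',o)
E
```

```text
t 2.0 pos [0.5077 0.1377 0.0906] phi -77.8 tilt 0.03 w 0.0452 F [0.59 0.73 0.36] | delta [0.     0.0015 0.0933] twist 0.0042 deg 0.5
```

View pics/c4.png

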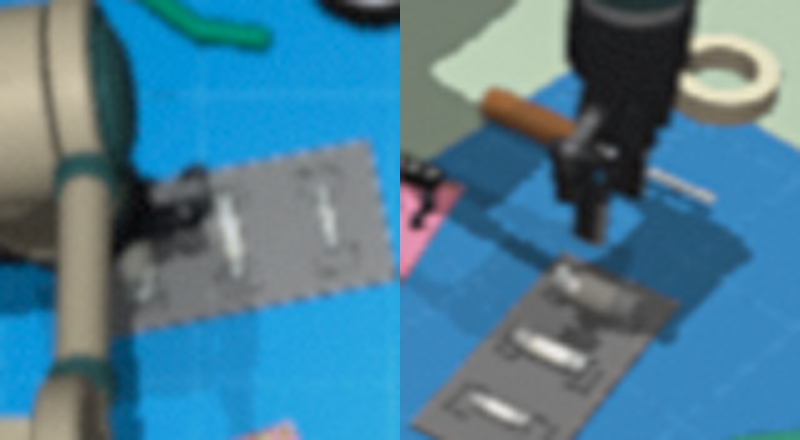

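Both views show the partly open fingers above the main fuse, clear of its neighbour. I'll descend and grip.

Request:
move_arm([
  [[0,0.0012,0.03,0.004,-0.06],[0,0.0012,0.06,0.004,-0.06],[0,0.0012,0.08,0.004,-0.06],[0,0.0012,0.0925,0.004,-0.06],[0,0.0012,0.0925,0.004,-0.06],[0,0.0012,0.0925,0.004,1],[0,0.0012,0.0925,0.004,1],[0,0.0012,0.0925,0.004,1],[0,0.0012,0.0925,0.004,1],[0,0.0012,0.0925,0.004,1],[0,0.0012,0.0925,0.004,1]],
], squeeze=80)

```text
clock: 3.2
position: [0.509, 0.1369, 0.0179]
ee_rot: [-0.0, 0.995, 0.101, 0.001]
contact_force: [0.2, -0.2, 5.4]
width: 0.0189
gripper_force: 78.5
```

```bash
python3 - <<'E'
from d import *
delta(.508,.1365,.15,-80)
print(manip.get_state()['gripper_force'])
E
```

```text
t 3.2 pos [0.509  0.1369 0.0179] phi -78.37 tilt 0.14 w 0.0189 F [ 0.23 -0.21  5.45] | delta [-0.0009  0.0002 -0.1651] twist 0.0136 deg 1.6
78.5141122341156
```

Request:
move_arm([
  [[0,0,-0.02,0,1],[0,0,-0.06,0,1],[0,0,-0.12,0.0136,1],[0,0,-0.165,0.0136,1],[0,0,-0.165,0.0136,1],[0,0,-0.165,0.0136,1]],
])

```text
clock: 3.8
position: [0.5082, 0.1368, 0.1495]
ee_rot: [-0.0, 0.996, 0.087, 0.001]
contact_force: [-0.5, 0.0, -1.5]
width: 0.019
gripper_force: 78.5
```

```bash
python3 - <<'E'
from h import *
from d import delta
delta(.536,-.313,.15,-80)
s=manip.get_image('scene')[:,:,::-1]
g=proj('scene',[.509,.1369,.15])[0];print(g)
x0,y0=(g-[45,35]).astype(int)
o=cv2.resize(s[y0:y0+70,x0:x0+90],None,fx=8,fy=8,interpolation=cv2.INTER_CUBIC)
cv2.imwrite('pics/c5.png',o);print(x0,y0)
E
```

```text
t 3.8 pos [0.5082 0.1368 0.1495] phi -80.01 tilt 0.1 w 0.019 F [-0.53  0.05 -1.54] | delta [-0.0634  0.5597 -0.0008] twist -0.0 deg -0.0
[317.8333 177.4468]
272 142
```

View pics/c5.png

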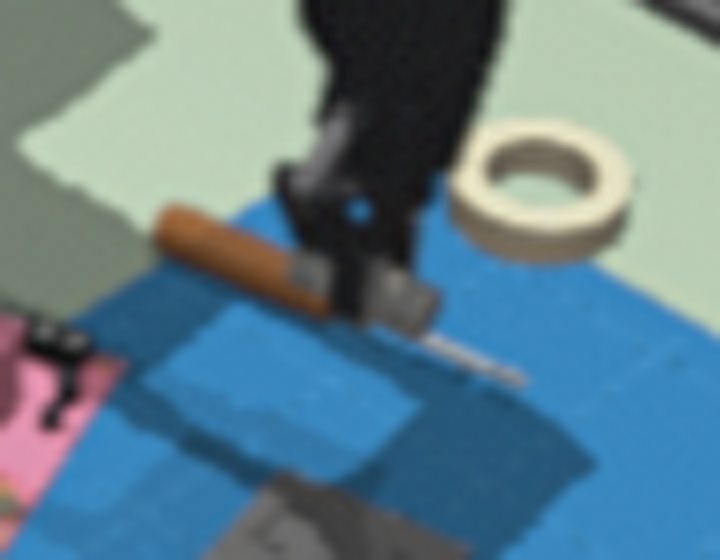

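The fuse is held at its middle, ends at about scene (307.5,174.6) and (326.3,179.6), with the TCP projecting to (317.8,177.4). I'll carry it above the clips.

Request:
move_arm([
  [[-0.007,0.06,0,0,1],[-0.014,0.12,0,0,1],[-0.021,0.18,0,0,1],[-0.028,0.24,0,0,1],[-0.035,0.3,0,0,1],[-0.042,0.36,0,0,1],[-0.049,0.42,0,0,1],[-0.056,0.48,0,0,1],[-0.06,0.54,0,0,1],[-0.063,0.56,0.03,0,1],[-0.063,0.56,0.06,0,1],[-0.063,0.56,0.06,0,1]],
])

```text
clock: 5.05
position: [0.5324, -0.3115, 0.0949]
ee_rot: [-0.004, 0.996, 0.086, -0.005]
contact_force: [-0.4, 1.1, -0.8]
width: 0.0188
gripper_force: 78.7
```

```bash
python3 - <<'E'
from h import *
from d import delta
delta(.536,-.313,.044,-80)
s=manip.get_image('scene')[:,:,::-1];t=manip.get_image('top')[:,:,::-1]
x0,y0=190,240
o=np.zeros((560,800,3),np.uint8)
a=cv2.resize(s[y0:y0+80,x0:x0+65],None,fx=7,fy=7,interpolation=cv2.INTER_CUBIC);o[:,:455]=a
b=cv2.resize(t[180:240,340:400],None,fx=5.6,fy=5.6,interpolation=cv2.INTER_CUBIC);o[:336,460:796]=b
cv2.imwrite('pics/c6.png',o)
p=manip.get_state()['position'];print('tcp px',proj('scene',p),'clip',proj('scene',[.536,-.313,.043]))
E
```

```text
t 5.05 pos [ 0.5324 -0.3115  0.0949] phi -80.11 tilt 0.72 w 0.0188 F [-0.42  1.08 -0.81] | delta [0.0046 0.0031 0.0635] twist -0.0009 deg -0.1
tcp px [[206.2852 278.0471]] clip [[208.8023 291.0673]]
```

View pics/c6.png

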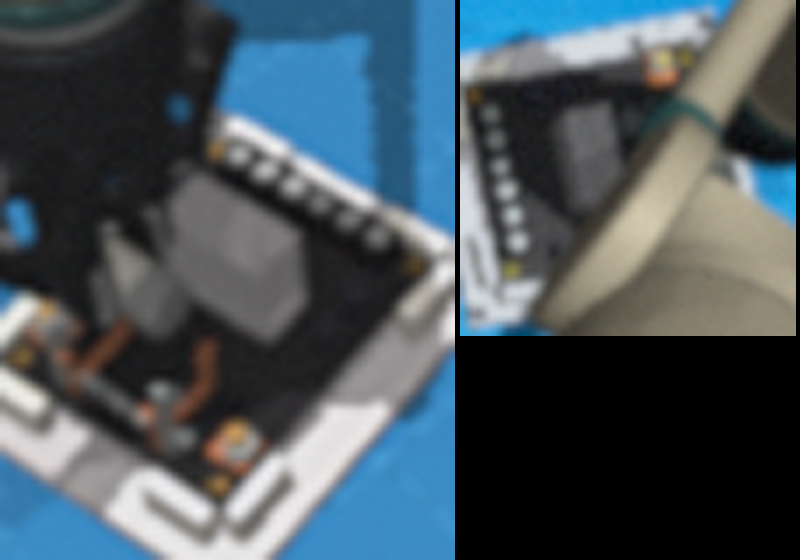

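```bash
python3 - <<'E'
from h import *
from d import delta
delta(.536,-.313,.044,-80)
a=np.radians(10);ex=np.array([np.cos(a),np.sin(a),0]);ey=np.array([-np.sin(a),np.cos(a),0]);ez=np.array([0,0,1])
c=np.array([.536,-.313,.043])
L=lambda c,x,y,z:c+ex*x*1e-3+ey*y*1e-3+ez*z*1e-3
for n in('scene','top'):
    print(n,'fork R+ R- L+ L-',*[proj(n,L(c,x,y,10))[0] for x,y in((20.5,16.5),(20.5,-16.5),(-20.5,16.5),(-20.5,-16.5))],'sinktop',proj(n,L(c,0,54,26))[0])
p=np.array(manip.get_state()['position'])
print('fuse ends centre',proj('scene',L(p,29,0,-1)),proj('scene',L(p,-29,0,-1)),(proj('scene',L(p,29,0,-1))-[189.5,239.5])*7)
E
```

```text
t 5.15 pos [ 0.5351 -0.3122  0.0989] phi -80.01 tilt 0.26 w 0.0191 F [-0.54  0.4  -0.19] | delta [0.0011 0.0014 0.0687] twist -0.0001 deg -0.0
scene fork R+ R- L+ L- [218.6633 288.364 ] [209.9396 297.4032] [206.8417 280.6732] [198.0194 289.4076] sinktop [221.7134 271.2193]
top fork R+ R- L+ L- [373.1937 198.6621] [383.9343 196.8126] [375.9683 212.0426] [386.7591 210.1655] sinktop [363.3128 206.6558]
fuse ends centre [[215.0804 283.9465]] [[197.7886 272.7544]] [[179.0625 311.1256]]
```

```bash
python3 - <<'E'
from h import *
from d import delta
delta(.536,-.313,.044,-80)
a=np.radians(10);ex=np.array([np.cos(a),np.sin(a),0]);ey=np.array([-np.sin(a),np.cos(a),0]);ez=np.array([0,0,1.])
p=np.array(manip.get_state()['position'])-[0,0,.001]
s=manip.get_image('scene')[:,:,::-1]
x0,y0=190,262;f=6
u=cv2.resize(s[y0:y0+34,x0:x0+34],None,fx=f,fy=f,interpolation=cv2.INTER_CUBIC)
h=cv2.cvtColor(u,cv2.COLOR_BGR2HSV);m=((h[...,2]>75)&(h[...,1]<60)).astype(np.uint8)
k,l,st,ce=cv2.connectedComponentsWithStats(m)
al=proj('scene',p+ex*.029)[0]-proj('scene',p-ex*.029)[0];al/=np.linalg.norm(al);nn=np.array([-al[1],al[0]])
th=np.linspace(0,6.28,60)
rim=np.array([p+sx*ex*.029+.011*(np.cos(q)*ey+np.sin(q)*ez) for q in th for sx in(-1,1)]);r=proj('scene',rim)
print('pred along',(r@al).min(),(r@al).max(),'across',(r@nn).min(),(r@nn).max())
for i in range(1,k):
    if st[i,4]>150:
        q=(np.argwhere(l==i)[:,::-1]+.5)/f-.5+[x0,y0];print(i,st[i,4]//36,q.mean(0),'along',np.percentile(q@al,[1,99]),'across',np.percentile(q@nn,[1,99]))
g=cv2.cvtColor(s.copy(),cv2.COLOR_BGR2GRAY);print(g[270:296,196:224])
E
```

```text
t 5.15 pos [ 0.5351 -0.3122  0.0989] phi -80.01 tilt 0.26 w 0.0191 F [-0.54  0.4  -0.19] | delta [0.0011 0.0014 0.0687] twist -0.0001 deg -0.0
pred along 312.0867573722516 336.79723959761094 across 116.90502496190282 126.12949459170068
3 264 [215.1693 276.5044] along [320.7837 341.1338] across [103.5626 126.6952]
4 4 [190.5749 273.2595] along [307.2044 310.1031] across [124.745  126.8205]
5 82 [194.0078 287.7696] along [314.2836 325.9752] across [129.9226 144.2258]
6 8 [202.7723 294.379 ] along [328.2465 332.7288] across [135.5606 138.4669]
7 4 [212.4782 294.8753] along [337.2664 340.4029] across [131.1539 133.369 ]
[[ 26  28  29  34  30  30  28  27  28  33  32  27  24  27  38  56  67  61
   71  97 108 109 108 109 109 108 108 110]
 [ 27  27  30  29  29  30  28  26  38  62  59  35  22  23  26  44  65  64
   67  93 107 109 110 109 110 109 110 114]
 [ 27  28  29  32  30  27  29  27  52  89  84  46  22  23  24  36  61  64
   65  88 105 108 109 110 110 108 113 121]
 [ 31  28  30  32  31  27  26  24  52  89  90  58  35  22  20  35  58  67
   66  85 102 106 110 110 108 110 112 118]
 [ 32  3
[... 1866 characters left out ...]
 57  84  96  82  56  44  57  68  68  60  45  28  27  25  28  29  27  30
   27  28  26  36  64  71  58  35  31  33]
 [ 48  77  95  85  61  59  85  86  62  43  29  27  29  29  28  28  27  28
   27  28  29  38  63  69  52  34  30  31]
 [ 42  67  84  79  69  74  91  80  49  27  24  24  28  27  26  28  27  25
   26  25  28  36  58  66  52  36  34  31]
 [ 40  58  77  80  82  94 101  83  49  30  26  28  29  26  23  26  25  27
   24  27  26  36  55  62  54  38  32  34]
 [ 39  50  68  74  80  94 112 104  76  52  36  27  28  25  31  53  71  67
   49  35  33  41  60  65  52  36  31  32]
 [ 75  48  52  61  65  71  90  94  86  78  63  40  29  25  39  89 126 115
   83  63  49  59  71  67  48  30  27  33]]
```

Request:
move_arm([
  [[0.0042,0.0014,0,0,1],[0.0042,0.0014,0.02,0,1],[0.0042,0.0014,0.036,0,1],[0.0042,0.0014,0.036,0,1],[0.0042,0.0014,0.04,0,1],[0.0042,0.0014,0.044,0,1],[0.0042,0.0014,0.048,0,1],[0.0042,0.0014,0.048,0,1]],
])

```text
clock: 6.0
position: [0.5404, -0.3128, 0.0638]
ee_rot: [-0.0, 0.996, 0.087, 0.001]
contact_force: [0.6, 4.2, 5.2]
width: 0.0188
gripper_force: 79.4
```

```bash
python3 d.py 0.5385 -.3126 .044 -80
```

```text
t 6.0 pos [ 0.5404 -0.3128  0.0638] phi -80.04 tilt 0.12 w 0.0188 F [0.56 4.19 5.24] | delta [-0.0023 -0.0007  0.0247] twist -0.0003 deg -0.0
```

Request:
move_arm([
  [[-0.0022,0,0.004,0,1],[-0.0022,0,0.008,0,1],[-0.0022,0,0.012,0,1],[-0.0022,0,0.016,0,1],[-0.0022,0,0.018,0,1],[-0.0022,0,0.018,0,1]],
])

```text
clock: 6.6
position: [0.5379, -0.3143, 0.0473]
ee_rot: [0.0, 0.996, 0.087, -0.0]
contact_force: [0.5, 1.4, -1.7]
width: 0.019
gripper_force: 78.6
```

```bash
python3 d.py 0.5385 -.3126 .044 -80
```

```text
t 6.6 pos [ 0.5379 -0.3143  0.0473] phi -80.01 tilt 0.02 w 0.019 F [ 0.5   1.4  -1.68] | delta [ 0.0011 -0.0019  0.0042] twist -0.0001 deg -0.0
```

Request:
move_arm([
  [[0,0,0.003,0,1],[0,0,0.005,0,1],[0,0,0.006,0,1],[0,0,0.006,0,1]],
])

```text
clock: 7.0
position: [0.538, -0.3148, 0.0439]
ee_rot: [0.001, 0.996, 0.087, 0.0]
contact_force: [-1.7, 0.8, 3.7]
width: 0.0189
gripper_force: 79.1
```

```bash
python3 d.py 0.5385 -.3126 .044 -80
```

```text
t 7.0 pos [ 0.538  -0.3148  0.0439] phi -80.01 tilt 0.07 w 0.0189 F [-1.66  0.83  3.7 ] | delta [ 0.0011 -0.0026 -0.0002] twist -0.0001 deg -0.0
```

Request:
move_arm([
  [[0,0,0.002,0,1],[0,0,0.003,0,1],[0,0,0.003,0,1]],
])

```text
clock: 7.3
position: [0.538, -0.3148, 0.0436]
ee_rot: [0.001, 0.996, 0.087, 0.0]
contact_force: [-3.8, 1.8, 16.6]
width: 0.0192
gripper_force: 80.4
```

Now at the hard stop: 16.6 N with no further travel. I'll relieve the push, open slightly and lift off.

Request:
move_arm([
  [[0,0,-0.002,0,1],[0,0,-0.002,0,0.2],[0,0,-0.002,0,0.2],[0,0,-0.002,0,0.2],[0,0,-0.002,0,0.2],[0,0,-0.002,0,0.2],[0,0,-0.02,0,0.2],[0,0,-0.05,0,0.2],[0,0,-0.1,0,0.2],[0,0,-0.13,0,0.2],[0,0,-0.13,0,0.2]],
])

```text
clock: 8.4
position: [0.5402, -0.3156, 0.149]
ee_rot: [0.003, 0.996, 0.087, 0.003]
contact_force: [0.4, -0.7, 0.3]
width: 0.034
gripper_force: 0.0
```

```bash
python3 - <<'E'
from h import *
from d import delta
delta(.527,-.260,.15,-80)
s=manip.get_image('scene')[:,:,::-1];cv2.imwrite('pics/s7.png',s)
cv2.imwrite('pics/c7.png',cv2.resize(s[250:325,180:270],None,fx=8,fy=8,interpolation=cv2.INTER_CUBIC))
E
```

```text
t 8.4 pos [ 0.5402 -0.3156  0.149 ] phi -80.01 tilt 0.49 w 0.034 F [ 0.37 -0.67  0.27] | delta [-0.0042 -0.0713 -0.0017] twist -0.0 deg -0.0
```

View pics/c7.png

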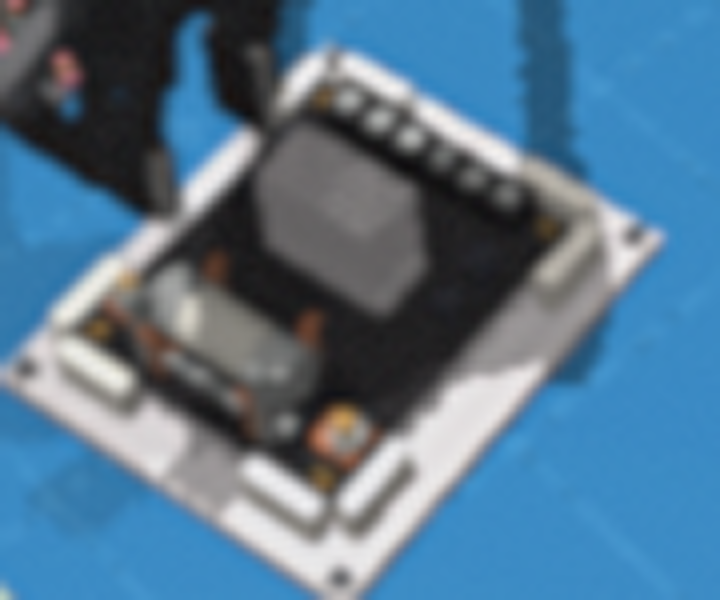

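The fuse lies in both forks under the keeper, roughly crop (150,285) to (305,385), and the board is still seated. I'll move over the sink.

Request:
move_arm([
  [[-0.004,-0.04,0,0,0.15],[-0.004,-0.069,0,0,0.15],[-0.004,-0.069,0,0,0.15],[-0.004,-0.069,0.04,0,0.15],[-0.004,-0.069,0.07,0,0.15],[-0.004,-0.069,0.07,0,0.15],[-0.004,-0.069,0.07,0,0.15]],
])

```text
clock: 9.15
position: [0.525, -0.2605, 0.0879]
ee_rot: [-0.001, 0.996, 0.087, -0.001]
contact_force: [0.3, -0.5, 0.6]
width: 0.0365
gripper_force: 0.0
```

```bash
python3 - <<'E'
from h import *
from d import delta
delta(.5274,-.262,.045,-80)
a=np.radians(10);ex=np.array([np.cos(a),np.sin(a),0]);ey=np.array([-np.sin(a),np.cos(a),0]);ez=np.array([0,0,1.])
p=np.array([.5364,-.315,.043])
al=proj('scene',p+ex*.029)[0]-proj('scene',p-ex*.029)[0];al/=np.linalg.norm(al);nn=np.array([-al[1],al[0]])
r=lambda sx:proj('scene',[p+sx*ex*.029+.011*(np.cos(q)*ey+np.sin(q)*ez) for q in np.linspace(0,6.28,60)])
s=cv2.imread('pics/s7.png');u=cv2.resize(s,None,fx=4,fy=4,interpolation=cv2.INTER_CUBIC)
g=cv2.cvtColor(u,cv2.COLOR_BGR2GRAY);hs=cv2.cvtColor(u,cv2.COLOR_BGR2HSV)
R_,L_=r(1),r(-1);print('pred R along',(R_@al).max(),'L along',(L_@al).min(),'across',(R_@nn).min(),(R_@nn).max())
for ac in np.linspace((R_@nn).min()+1,(R_@nn).max()-1,6):
    for nm,rg in(('R',np.arange((R_@al).max()-4,(R_@al).max()+4.1,.5)),('L',np.arange((L_@al).min()-4,(L_@al).min()+5,.5))):
        q=rg[:,None]*al+ac*nn;i=np.round((q+.5)*4-.5).astype(int);print(nm,round(ac,1),g[i[:,1],i[:,0]])
E
```

```text
t 9.15 pos [ 0.525  -0.2605  0.0879] phi -80.02 tilt 0.11 w 0.0365 F [ 0.3  -0.52  0.58] | delta [0.0027 0.0025 0.0537] twist -0.0002 deg -0.0
pred R along 346.79988649274145 L along 322.9741636751252 across 123.16588292230206 132.1172770993229
R 124.2 [95 92 87 76 72 65 54 48 36 31 29 26 25 26 28 28 27]
L 124.2 [207 220 213 197 164 120  93  63  55  67  90 110 132 127 115 108  92  79]
R 125.6 [104  99  89  80  77  71  66  60  45  33  28  25  24  23  24  21  19]
L 125.6 [213 217 204 188 151 105  73  66  88 109 136 150 156 157 147 145 134 127]
R 126.9 [117 113  93  81  78  74  72  67  56  41  34  27  19  21  27  37  50]
L 126.9 [202 194 179 157 123 101  77  79  94 129 148 154 162 161 161 164 167 175]
R 128.3 [126 114  96  87  80  80  76  68  57  46  34  25  24  30  47  73 110]
L 128.3 [208 184 171 147 124 114 101 100 107 119 132 138 145 151 153 156 165 171]
R 129.7 [ 87  82  79  78  77  74  67  58  46  36  31  28  30  41  61  81 119]
L 129.7 [188 164 152 143 137 132 118 102  95  89  95  99 114 130 134 144 144 149]
R 131.1 [ 81  80  78  74  74  73  73  72  67  68  55  43  41  50  77 102 130]
L 131.1 [169 138 133 133 130 123 112  97  88  79  75  77  87  97 101 108 111 114]
```

Request:
move_arm([
  [[0.0025,0.0023,0,0,0.15],[0.0025,0.0023,0.025,0,0.15],[0.0025,0.0023,0.0535,0,0.15],[0.0025,0.0023,0.0535,0,0.15],[0.0025,0.0023,0.0535,0,0.15],[0.0025,0.0023,0.0535,0,1],[0.0025,0.0023,0.0535,0,1],[0.0025,0.0023,0.0535,0,1],[0.0025,0.0023,0.0535,0,1],[0.0025,0.0023,0.0535,0,1]],
], squeeze=80)

```text
clock: 10.15
position: [0.5286, -0.2617, 0.0479]
ee_rot: [0.001, 0.996, 0.087, 0.001]
contact_force: [0.0, 2.9, 7.1]
width: 0.0207
gripper_force: 79.5
```

```bash
python3 d.py 0.451 0.274 .25 25
```

```text
t 10.15 pos [ 0.5286 -0.2617  0.0479] phi -80.01 tilt 0.17 w 0.0207 F [0.05 2.93 7.13] | delta [ 0.0213 -0.676  -0.2535] twist -0.8751 deg -105.0
```

The sink is gripped (width 20.7 mm, 80 N). Lifting straight up.

Request:
move_arm([
  [[0,0,-0.005,0,1],[0,0,-0.015,0,1],[0,0,-0.03,0,1],[0,0,-0.05,0,1],[0,0,-0.08,0,1],[0,0,-0.11,0,1],[0,0,-0.14,0,1],[0,0,-0.17,0,1],[0,0,-0.197,0,1],[0,0,-0.197,0,1],[0,0,-0.197,0,1]],
])

```text
clock: 11.25
position: [0.5273, -0.2617, 0.2038]
ee_rot: [0.0, 0.996, 0.087, 0.0]
contact_force: [-0.1, -0.9, -3.5]
width: 0.0211
gripper_force: 78.4
```

```bash
python3 d.py 0.451 0.274 .205 25
```

```text
t 11.25 pos [ 0.5273 -0.2617  0.2038] phi -80.02 tilt 0.03 w 0.0211 F [-0.15 -0.94 -3.5 ] | delta [ 0.0222 -0.676  -0.0017] twist -0.8751 deg -105.0
```

Request:
move_arm([
  [[0.0,-0.02,0,-0.03,1],[0.001,-0.06,0,-0.08,1],[0.003,-0.1,0,-0.14,1],[0.005,-0.15,0,-0.2,1],[0.007,-0.2,0,-0.26,1],[0.009,-0.25,0,-0.32,1],[0.011,-0.3,0,-0.38,1],[0.013,-0.35,0,-0.44,1],[0.014,-0.4,0,-0.5,1],[0.015,-0.44,0,-0.56,1],[0.016,-0.48,0,-0.61,1],[0.017,-0.5,0,-0.65,1]],
])

```text
clock: 12.45
position: [0.4694, 0.1368, 0.2019]
ee_rot: [-0.002, 0.717, 0.697, -0.001]
contact_force: [0.2, -1.0, -3.6]
width: 0.0204
gripper_force: 78.7
```

```bash
python3 d.py 0.451 0.274 .205 25
```

```text
t 12.45 pos [0.4694 0.1368 0.2019] phi -1.68 tilt 0.23 w 0.0204 F [ 0.19 -1.01 -3.65] | delta [ 0.1707 -0.0281 -0.0036] twist -0.2223 deg -26.7
```

Request:
move_arm([
  [[0.03,-0.005,-0.001,-0.05,1],[0.07,-0.012,-0.002,-0.1,1],[0.11,-0.018,-0.003,-0.15,1],[0.14,-0.023,-0.003,-0.2,1],[0.16,-0.027,-0.003,-0.222,1],[0.17,-0.028,-0.003,-0.222,1],[0.17,-0.028,-0.003,-0.222,1],[0.17,-0.028,-0.003,-0.222,1],[0.17,-0.028,-0.003,-0.222,1]],
])

```text
clock: 13.35
position: [0.4539, 0.2703, 0.2057]
ee_rot: [-0.0, 0.541, 0.841, -0.0]
contact_force: [0.2, -0.4, -3.5]
width: 0.021
gripper_force: 78.7
```

```bash
python3 - <<'E'
from h import *
from d import delta
delta(.451,.274,.205,25)
t=manip.get_image('top')[:,:,::-1];s=manip.get_image('scene')[:,:,::-1]
cv2.imwrite('pics/t8.png',t);cv2.imwrite('pics/s8.png',s)
o=np.zeros((560,800,3),np.uint8)
o[:,:400]=cv2.resize(t[100:240,110:210],(400,560),interpolation=cv2.INTER_CUBIC)
o[:400,400:]=cv2.resize(s[90:190,330:430],(400,400),interpolation=cv2.INTER_CUBIC)
cv2.imwrite('pics/c8.png',o)
E
```

```text
t 13.35 pos [0.4539 0.2703 0.2057] phi 24.55 tilt 0.06 w 0.021 F [ 0.15 -0.4  -3.5 ] | delta [ 0.0057 -0.0014  0.0009] twist -0.0038 deg -0.5
```

View pics/c8.png

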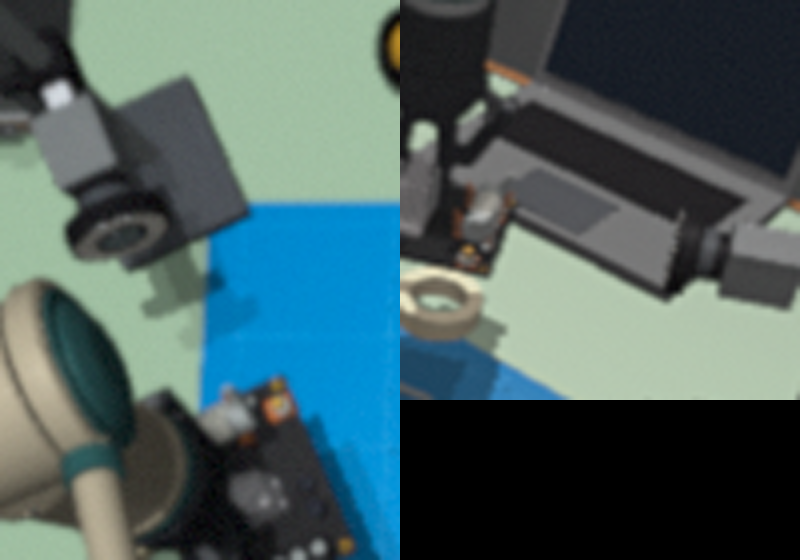

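The board is level with its fuse side facing the lens: ring at top (139.5,158), fuse at scene about (351,144.5). One small correction, then a final check and hand-in.

Request:
move_arm([
  [[0.003,-0.001,0.001,-0.004,1],[0.0055,-0.0014,0.001,-0.004,1],[0.0055,-0.0014,0.001,-0.004,1],[0.0055,-0.0014,0.001,-0.004,1],[0.0055,-0.0014,0.001,-0.004,1],[0.0055,-0.0014,0.001,-0.004,1],[0.0055,-0.0014,0.001,-0.004,1]],
])

```text
clock: 14.15
position: [0.4511, 0.2749, 0.2053]
ee_rot: [0.0, 0.536, 0.844, 0.0]
contact_force: [0.4, 0.6, -2.8]
width: 0.0211
gripper_force: 78.7
```

```bash
python3 - <<'E'
from h import *
from d import delta
delta(.451,.274,.205,25)
print('expected fuse px at photo',proj('scene',[.503,.2927,.2008]),'lens px',proj('scene',[.636,.36,.2]))
st=manip.get_state();print(np.abs(st['qd']).max(),st['gripper_force'])
E
```

```text
t 14.15 pos [0.4511 0.2749 0.2053] phi 25.11 tilt 0.01 w 0.0211 F [ 0.39  0.56 -2.82] | delta [-0.0009 -0.0006  0.0003] twist 0.0009 deg 0.1
expected fuse px at photo [[350.0793 142.2194]] lens px [[398.0261 151.6331]]
0.0018611464981579617 78.72406125068665
```

```bash
python3 -c "
from rig import manip
print(manip.sign_off())"
```

```text
the job is handed in; nothing more can be done
None
```

The main fuse is seated in the clips under the keeper, and the board is held level by its heat sink about 150 mm in front of the lens. I handed the job in at about 14 s on the robot clock; no verdict was returned.

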